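# Wedge the sieve table just off its rest pads and hold

### The arm

A 6-joint arm with a two-finger parallel gripper is mounted at the origin on the work surface. World frame = base frame: x ahead of the robot, y to its left, z up, the work surface at z = 0. Lengths are in m, angles in rad, forces in N, time in s.
With the tool pointing down it reaches from about 0.4 to 0.925 m from the base axis. Payload 3.4 kg.
Tool frame: the origin (TCP) lies at the centre of the arm's flange, where the gripper is bolted on; the fingertips stand 173 mm ahead of it and the grasp point (between the pads) lies 155 mm ahead of it (env.pinch_z is the distance from the TCP to the grasp point, in m); y points along the fingers, z is the direction in which the jaws open and shut, and the axes are right-handed (so a half turn about y gives the same grasp; the last joint's range is limited). The gripper opens to 85 mm and grips with 20 to 120 N. Pads are 22 mm wide; open, the fingers measure 114 mm over their backs; the gripper's body (76 mm by 85 mm) begins 54 mm behind the grasp point. The pads swing forward as they close: fully open they stand 13 mm farther back than shut.
Start: joints at [-1.19, 0.307, 1.506, -0, 1.328, -0.073], TCP at [0.252, -0.517, 0.405] pointing down, gripper open.
Joint ranges: [-3.12, 3.12], [-1.05, 2.28], [0.14, 2.33], [-1.42, 4.57], [0.1, 2.73], [-2.68, 2.68]. Speed limits (rad/s): [2.57, 2.57, 3.14, 3.14, 3.14, 3.14].

### API

Orientations are given as a unit quaternion [w, x, y, z].
In Python, from bench import sense, eyes, order, spotter, env gives the robot as it stands.
- The arm moves only by the shell command python3 -m pendant 'ROWS' [OPENING]. ROWS is JSON, a list of rows, each a list of 6 numbers: the shift along the tool's x, y, z each as a share of 0.25 m, from -1 to 1, then the turn, a rotation vector about the tool's x, y, z each as a share of 360 degrees, from -1 to 1. A call has 1 to 20 rows; each row is the pose to reach, as a shift and turn from the pose commanded when the call began, along the tool's axes at that moment, turning the shorter way round; what a row does not reach only later rows make up. A row lasts 1/12 s, in which the tool goes at most 41.7 mm and 7.16 degrees, less where a joint would pass 70% of its speed; a pose out of reach is approached as far as the arm can. A call with a number of a shift or a turn outside -1 to 1 is refused whole. A call with a gripper value outside its range is refused whole. OPENING is the opening in per cent of the stroke, from 0 (shut) to 100 (fully open), set as the call begins (- or left out, the last holds). The fingers move at their own pace and stop on an object; the grip force is fixed at half the most. Time passes only in rows, so rows that repeat a pose let the fingers close. It gives the time, the measured TCP pose, the force and the opening at its end, in the units of the state.
- sense(): the state, without advancing time (a new reading comes with each control period).
- eyes.snapshot(name): name is "scene" or "side" or "wrist"; returns a dict with "color" (480x640x3 uint8, red, green, blue), "fx", "fy", "cx", "cy" (pixels), "rvec" (rotation vector, rad) and "tvec" (3), from world to camera coordinates, as OpenCV has them; the wrist camera has in their place "tool_from_camera" (4x4, takes a point from camera to tool coordinates, whose origin is the TCP and whose axes are the tool frame's). Camera axes: x right, y down, z forward; pixel columns grow to the right and rows downward; lengths in m; the calibration is good to about 2 mm. A picture is of the moment at which its call begins: read the wrist's pose just before it. There is no depth.
- order.job_done(): hands the job in, once; it reports no verdict.
Trained networks look in a picture, given as the dict that the camera call returned (one of the last four; its "shot" number tells which), for a name from the list of things; names that differ only in an ending like _2 or _b are one class to them, and where a whole thing is asked for, a point or a joint stands for the part that bears it (a point fixed in the world has none). Each returns a list of dicts, best first, with "score" (0 to 1); they miss things now and then, are a little off and sometimes report something else, mostly with a low value. They report only what shows in the picture. A call takes as long as a camera call.
- spotter.search_frame(picture, query): "rect" ([left, top, width, height] in pixels, round what is visible of it).
- spotter.landmark_of(picture, query): "location" ([row, column] in pixels: a listed point, or the origin of a listed thing).
The state is a dict: "t": time; "joints": joint angles; "dq": joint speeds; "tau": joint torques, N m; "ee_pos": TCP position; "eef_rot": TCP orientation; "contact_force": force on the tool from outside, world axes, zero at the start; "torque": the same for the moment, N m; "grip_width": finger opening in m.
Only numpy, scipy, OpenCV 4.12 (cv2) and the standard library are available. Lean on these libraries where they do the work, as an engineer would, in place of code of your own. Each camera call takes 0.05 s, during which the arm holds its last target.

### The job

In the sieve lab, first swing the inspection lamp aside to its end stop, clear of the sieve table. Then slide the orange wedge, flat on the bench and thin end first, under the lip of the sieve table's hinged deck until the lip has risen about 5 mm and the deck stands just off its rubber rest pads, and finish while still holding the wedge there with the gripper, so that the pads can be changed. Only the wedge may carry the deck, and the lab things standing around stay where they are.

Things in the scene. Friction and masses are not known exactly. Their poses are not given: they have to be found in the camera images.
- sieve_table: Fixed blue frame, 190 mm wide (y); origin on the bench at its centre, z up. Two side rails (inner gap 136 mm, bare bench between) carry rubber pads, tops at z = 36 mm. On them lies the deck, a 190 x 190 x 8 mm plate hinged at the +x end, with a sieve (150 mm diameter, rim at z = 92 mm) clamped on it; up to 0.95 kg in all. The wedge enters from the -x end, along the table's +x.
- lip (a point): Lowest point, at mid-length, of the lip: a steel bar 12 mm in diameter, 190 mm long, under the deck's free edge, parallel to the table's y. At rest 26 mm above the bench, at x = -100 mm, y = 0 in the table's frame. Rises with the deck; about 4 N lifts it.
- deck (a joint): Tilt of the deck about its hinge, rad: 0 = resting on the pads, growing as the lip rises; the lip is 198 mm from the hinge, so 5 mm of lift is 0.025 rad. It falls back by its weight.
- wedge: Loose orange wedge, 170 x 44 mm, 0.28 kg, with a black upright post to grip (28 x 28 mm, sides along x and y, from z = 41 to 87 mm). Origin on the underside below the post's axis; +x to the thin end, z up. Thin end at x = 148 mm, 5 mm thick; the top rises evenly (slope 0.327) to 41 mm at x = 38 mm, then is level back to x = -22 mm. Starts flat on the bench, to the robot's right.
- lamp_arm (a joint): Swing of the lamp arm about its upright post, rad. Starts at 0 to 0.3, with the head over the space in front of the lip. It grows as the arm turns counterclockwise seen from above (head moving to the robot's right) up to the end stop at 1.9. Stiff hinge (about 1 N at the head): stays where it is left.
- lamp_grip (a point): Grip point: on the axis of the upright round green knob (24 mm diameter, from z = 204 to 248 mm), 20 mm below its top. The knob stands on the white round lamp head (100 mm diameter, z = 170 to 204 mm) and moves with the arm, a bar 18 mm wide at z = 190 mm. The upright hinge axis, a fixed post with a 90 mm foot, is 260 mm from here along this point's +x axis.
- flask: Bystander: glass conical flask, 80 mm diameter foot, 124 mm tall; origin at the centre of its underside.
- beaker: Bystander: glass beaker, 72 mm diameter, 100 mm tall; origin at the centre of its underside.
- sample_jar: Bystander: white jar with blue lid, 64 mm diameter, 85 mm tall; origin at the centre of its underside.
- petri_dish: Bystander: clear shallow dish, 90 mm diameter, 16 mm tall; origin at the centre of its underside.
- brush: Bystander: hand brush 150 mm long, lying along its x.
- spare_sieve: Bystander: loose steel sieve, 158 mm diameter, 50 mm tall; origin at the centre of its underside.
- spatula: Bystander: spatula 180 mm long, lying along its x.

How it is judged:
On the way, in this order (a step that is already met when the one before it is completed fails the run):
1. the lamp arm is swung to its end stop (beyond 1.7 rad) while the deck still rests on its pads (value of joint lamp_arm above 1.7 rad and value of joint deck below 0.006 rad), for 0.2 s.
2. the wedge has lifted the deck's lip off its rest (value of joint deck above 0.0103 rad and contact force between wedge and sieve_table above 1 N), for 0.2 s.
At the end, for the whole second after the job is handed in: Lip 2 to 8 mm above its rest (deck 0.0103 to 0.041 rad), carried by the wedge (over 1 N), not by the robot; wedge flat on the bench (within 6 mm, 0.08 rad), post outside the lip, within 0.6 rad of the table's x, still, held by the fingers (over 1 N); lamp beyond 1.7 rad (all of step 2 and value of joint deck below 0.041 rad and contact force between the fingers and wedge above 1 N and contact force between each of the fingers, the arm and sieve_table below 0.3 N and x of wedge in the frame of sieve_table below -0.12 m and angle between the x axis of wedge and the x axis of sieve_table, either way round below 0.6 rad and height (world z) of wedge below 0.006 m and angle between wedge's own z axis and vertical below 0.08 rad and linear speed of wedge below 0.01 m/s and velocity of joint deck below 0.02 rad/s and value of joint lamp_arm above 1.7 rad); the arm keeps its last pose, push and grip.
It fails at once if a bystander was moved more than 3 cm (distance of any of flask, beaker, sample_jar, petri_dish, brush, spare_sieve, spatula from where it was at the start of the episode above 0.03 m).
It also fails if it takes over 58 s, if anything falls off the work surface, if the arm or the gripper's body presses on something with over 40 N, if the wrist force passes 120 N, or if a joint passes its speed limit or range.

## Working session

There is one attempt and no reset: what is moved stays moved. The work goes in short steps, Python scripts to look and compute and a shell command to move; the robot and the scene stay as the last step left them, time stands still between calls to the robot, and variables do not carry over. Pictures are saved under pics/ and viewed, and the job is handed in when it is done.

```bash
ls; mkdir -p pics
cat > h.py <<'E'
import numpy as np, cv2
from bench import sense, eyes, order, spotter, env
from scipy.spatial.transform import Rotation as R
def cam(p):
    K=np.array([[p['fx'],0,p['cx']],[0,p['fy'],p['cy']],[0,0,1.]])
    Rm=cv2.Rodrigues(np.array(p['rvec'],float))[0]; return K,Rm,np.array(p['tvec'],float)
def ray(p,row,col):
    K,Rm,t=cam(p); d=Rm.T@np.linalg.solve(K,[col,row,1.]); return -Rm.T@t,d
def atz(p,row,col,z):
    o,d=ray(p,row,col); return o+d*(z-o[2])/d[2]
def proj(p,X):
    K,Rm,t=cam(p); X=np.atleast_2d(X); c=(Rm@X.T).T+t; u=(K@c.T).T; return u[:,:2]/u[:,2:]
def tri(obs):
    A=np.zeros((3,3));b=np.zeros(3)
    for o,d in obs:
        d=d/np.linalg.norm(d);M=np.eye(3)-np.outer(d,d);A+=M;b+=M@o
    return np.linalg.solve(A,b)
def wristcam(p,s):
    T=np.array(p['tool_from_camera']); q=s['eef_rot']; Rt=R.from_quat([q[1],q[2],q[3],q[0]]).as_matrix()
    Rc=Rt@T[:3,:3]; o=Rt@T[:3,3]+np.array(s['ee_pos']); p['rvec']=cv2.Rodrigues(Rc.T)[0].ravel(); p['tvec']=-Rc.T@o; return p
def snap(n):
    s=sense(); p=eyes.snapshot(n)
    return wristcam(p,s) if n=='wrist' else p
def save(p,f): cv2.imwrite('pics/'+f,p['color'][:,:,::-1])
E
python3 - <<'E'
from h import *
s=sense();print({k:np.round(v,3) for k,v in s.items()})
print(env.pinch_z)
ps={n:snap(n) for n in('scene','side','wrist')}
for n,p in ps.items(): save(p,n+'0.png')
for q in ['lip','wedge','lamp_grip','sieve_table','lamp_arm']:
  for n,p in ps.items():
    for k in ('search_frame','landmark_of'):
      try: print(q,n,[(round(x['score'],2),np.round(x.get('rect',x.get('location')),1)) for x in getattr(spotter,k)(p,q)[:2]])
      except Exception as e: print(q,n,e)
print(sense()['t'])
E
```

```text
pics
{'t': np.float64(0.0), 'joints': array([-1.191,  0.308,  1.508, -0.   ,  1.328, -0.074]), 'dq': array([ 0.001,  0.001, -0.   ,  0.   , -0.001, -0.001]), 'tau': array([ 3.0000e-03, -4.5754e+01, -2.5192e+01,  0.0000e+00,  1.3000e-02,
        0.0000e+00]), 'ee_pos': array([ 0.252, -0.516,  0.404]), 'eef_rot': array([ 0.159, -0.159,  0.69 , -0.688]), 'contact_force': array([ 0.7  , -0.331, -0.428]), 'torque': array([-0.022, -0.031, -0.028]), 'grip_width': np.float64(0.085)}
0.1547
lip scene [(0.89, array([335.8, 175.1,  99.9,  87.1]))]
lip scene [(0.76, array([231.2, 354.3])), (0.37, array([304.2, 392.5]))]
lip side [(0.63, array([302.9, 202.4,  75.3,  57.2]))]
lip side []
lip wrist []
lip wrist []
wedge scene [(0.82, array([230.1, 263.8,  74.6,  38.1]))]
wedge scene [(0.56, array([281.8, 243.8]))]
wedge side [(0.84, array([249.2, 292.1,  55.4,  32.5]))]
wedge side [(0.93, array([318.3, 251.6]))]
wedge wrist []
wedge wrist []
lamp_grip scene [(0.83, array([264.6, 211.1,  77.5, 128.9]))]
lamp_grip scene [(0.77, array([219.4, 287.3]))]
lamp_grip side [(0.63, array([268.7, 222.4,  99.2
[... 192 characters left out ...]
.7,  82.2]))]
sieve_table scene [(0.83, array([225.2, 385.7]))]
sieve_table side []
sieve_table side [(0.59, array([237.8, 340.7]))]
sieve_table wrist []
sieve_table wrist []
lamp_arm scene [(0.78, array([265.6, 209.5,  75.5, 130.9]))]
lamp_arm scene it knows: beaker, brush, flask, lamp_grip, lip, petri_dish, sample_jar, sieve_table, spare_sieve, spatula, wedge
lamp_arm side [(0.68, array([266.6, 224.6, 103.3,  77.8]))]
lamp_arm side it knows: beaker, brush, flask, lamp_grip, lip, petri_dish, sample_jar, sieve_table, spare_sieve, spatula, wedge
lamp_arm wrist []
lamp_arm wrist it knows: beaker, brush, flask, lamp_grip, lip, petri_dish, sample_jar, sieve_table, spare_sieve, spatula, wedge
1.5
```

Run:
```python
import cv2
for n in('scene','side'):
    i=cv2.imread(f'pics/{n}0.png'); c=i[150:390,180:500]; cv2.imwrite(f'pics/{n}0c.png',cv2.resize(c,(800,600),interpolation=cv2.INTER_CUBIC))
```

```text
(no output)
```

View pics/scene0.png

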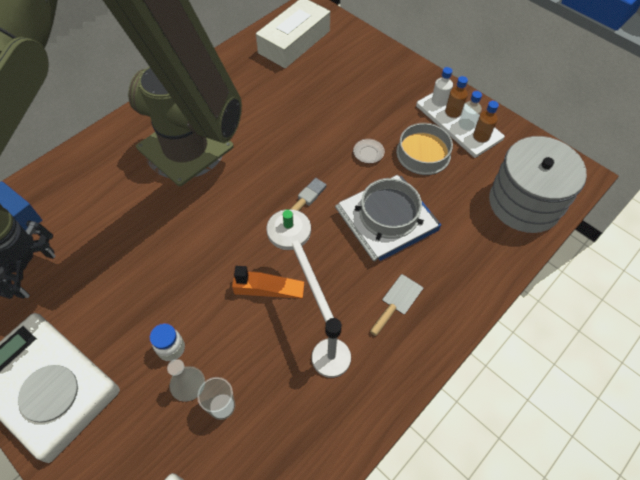

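View pics/side0.png

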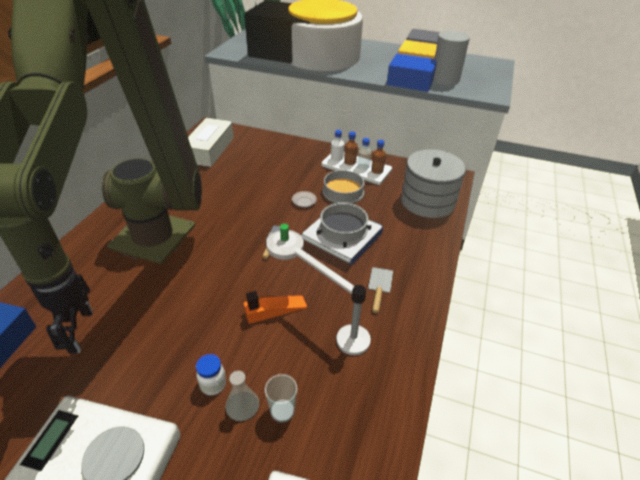

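View pics/wrist0.png

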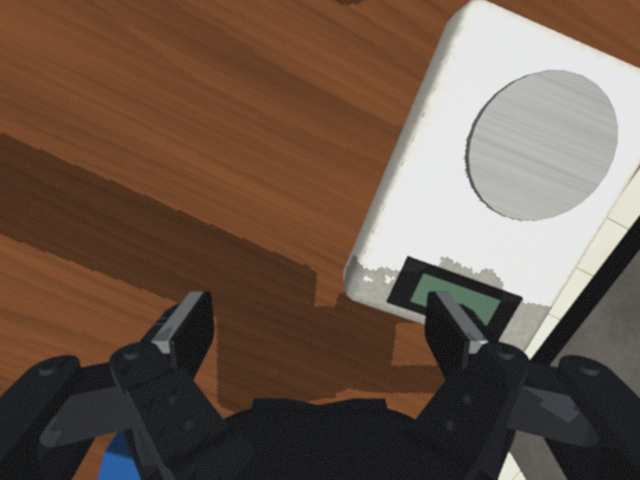

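```bash
ls pics
```

```text
scene0.png
scene0c.png
side0.png
side0c.png
wrist0.png
```

View pics/scene0c.png

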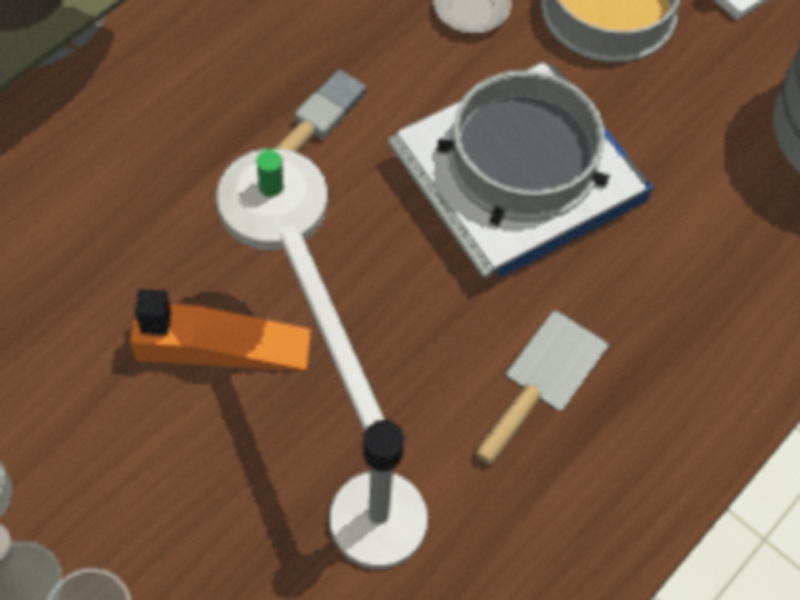

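View pics/side0c.png

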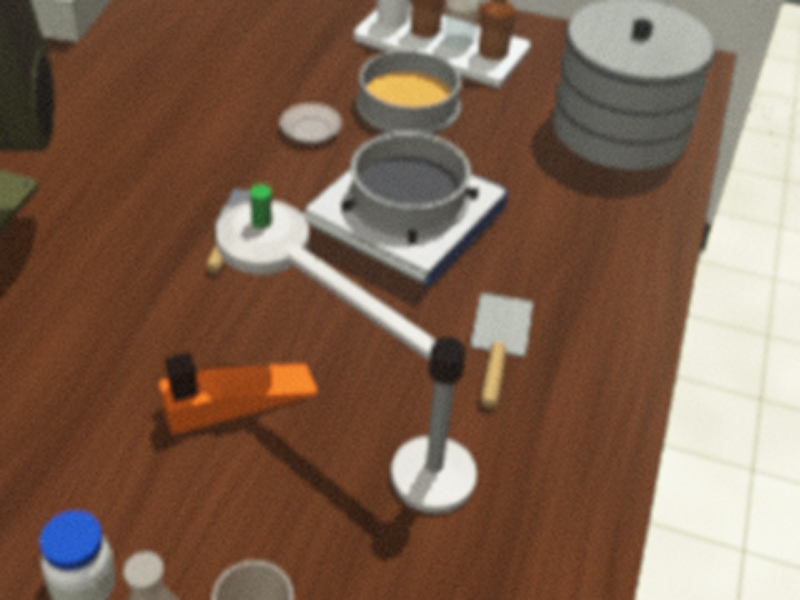

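Run:
```python
from h import *
ps={n:snap(n) for n in('scene','side')}
import pickle; pickle.dump(ps,open('ps.pkl','wb'))
def c(n,x,y,z): return np.round(atz(ps[n],150+y/2.5,180+x/2.5,z),3)
P=dict(knobtop=(270,158,262,192,.248),foot=(379,520,434,474,.006),cornL=(391,140,308,209,.044),cornR=(488,272,428,277,.044),cornFR=(649,186,506,195,.044),posttop=(153,298,182,363,.087),postbase=None,thinR=(306,368,316,392,.0025),thinTopL=(310,329,308,365,.005), thinTopR=(306,360,317,387,.005),rimc=(530,140,411,165,.092),heelR=(137,360,170,433,0.0))
for k,v in P.items():
    if v is None: continue
    a,b,d,e,z=v
    print(k,c('scene',a,b,z),c('side',d,e,z))
def lm(n,r,cc): return ray(ps[n],r,cc)
print('lampgrip',tri([lm('scene',219.4,287.3),lm('side',232,282.9)]))
print('wedge',atz(ps['scene'],281.8,243.8,0),atz(ps['side'],318.3,251.6,0))
print('table',atz(ps['scene'],225.2,385.7,0),atz(ps['side'],237.8,340.7,0))
print('lip',atz(ps['scene'],231.2,354.3,0.026))
for q in ['flask','beaker','sample_jar','brush','spatula','petri_dish','spare_sieve']:
    for n,p in ps.items():
        r=spotter.landmark_of(p,q)[:1]
        if r: print(q,n,r[0]['score'],np.round(atz(p,*r[0]['location'],0),3))
print(sense()['t'])
```

```text
knobtop [ 0.51  -0.061  0.248] [ 0.512 -0.067  0.248]
foot [ 0.748 -0.169  0.006] [ 0.748 -0.171  0.006]
cornL [0.481 0.132 0.044] [0.483 0.14  0.044]
cornR [0.66  0.082 0.044] [0.664 0.076 0.044]
cornFR [0.714 0.276 0.044] [0.716 0.26  0.044]
posttop [ 0.462 -0.18   0.087] [ 0.465 -0.186  0.087]
thinR [ 0.589 -0.105  0.002] [ 0.588 -0.108  0.002]
thinTopL [ 0.562 -0.073  0.005] [ 0.566 -0.075  0.005]
thinTopR [ 0.583 -0.1    0.005] [ 0.588 -0.102  0.005]
rimc [0.605 0.205 0.092] [0.595 0.218 0.092]
heelR [ 0.46  -0.214  0.   ] [ 0.457 -0.217  0.   ]
lampgrip [ 0.50584887 -0.06296529  0.22328558]
wedge [ 0.4512827  -0.17621274  0.        ] [ 0.45927268 -0.19804553  0.        ]
table [0.59996321 0.20155328 0.        ] [0.58967931 0.21220483 0.        ]
lip [0.56143101 0.11567279 0.026     ]
flask scene 0.61 [ 0.553 -0.438  0.   ]
flask side 0.87 [ 0.55 -0.44  0.  ]
beaker scene 0.6 [ 0.644 -0.412  0.   ]
beaker side 0.89 [ 0.654 -0.412  0.   ]
sample_jar scene 0.79 [ 0.462 -0.411  0.   ]
brush scene 0.73 [0.402 0.108 0.   ]
brush side 0.57 [0.378 0.118 0.   ]
spatula scene 0.94 [0.765 0.027 0.   ]
spatula side 0.63 [0.768 0.031 0.   ]
petri_dish scene 0.64 [0.415 0.344 0.   ]
petri_dish side 0.7 [0.398 0.375 0.   ]
spare_sieve scene 0.59 [0.512 0.467 0.   ]
spare_sieve side 0.8 [0.531 0.47  0.   ]
2.3
```

```bash
cat >> h.py <<'E'
def fk():
    s=sense(); q=s['eef_rot']; return np.array(s['ee_pos']),R.from_quat([q[1],q[2],q[3],q[0]]).as_matrix(),s
def down(yaw):  # tool y down, tool z (jaw) at yaw
    z=np.array([np.cos(yaw),np.sin(yaw),0]);y=np.array([0,0,-1.]);return np.c_[np.cross(y,z),y,z]
def row(base,tgt):
    (p0,R0),(p1,R1)=base,tgt
    return np.round(np.r_[R0.T@(p1-p0)/.25, R.from_matrix(R0.T@R1).as_rotvec()/(2*np.pi)],4)
E
python3 - <<'E'
from h import *
p,Rt,s=fk(); print(p,np.round(Rt,3),np.degrees(np.arctan2(Rt[1,2],Rt[0,2])))
yaw0=np.degrees(np.arctan2(Rt[1,2],Rt[0,2]))
for y in(66.3,246.3):
  print(y, row((p,Rt),(np.array([.508,-.064,.45]),down(np.radians(y)))))
  print(row((p,Rt),(np.array([.508,-.064,.383]),down(np.radians(y)))))
E
```

```text
[ 0.25205363 -0.51684007  0.4046993 ] [[-0.899 -0.     0.438]
 [-0.438 -0.    -0.899]
 [ 0.    -1.     0.   ]] -63.998835909424386
66.3 [-1.7142 -0.1812 -1.1792  0.     -0.3619  0.    ]
[-1.7142  0.0868 -1.1792  0.     -0.3619  0.    ]
246.3 [-1.7142 -0.1812 -1.1792 -0.      0.1381  0.    ]
[-1.7142  0.0868 -1.1792 -0.      0.1381  0.    ]
```

```bash
python3 -m pendant '[[-0.95,-0.18,-0.65,0,0.138,0],[-0.95,-0.18,-0.65,0,0.138,0],[-0.95,-0.18,-0.65,0,0.138,0],[-0.95,-0.18,-0.65,0,0.138,0],[-0.95,-0.18,-0.65,0,0.138,0],[-0.95,-0.18,-0.65,0,0.138,0],[-0.95,-0.18,-0.65,0,0.138,0],[-0.95,-0.18,-0.65,0,0.138,0]]' 55
python3 - <<'E'
from h import *
p,Rt,s=fk(); print(p,np.degrees(np.arctan2(Rt[1,2],Rt[0,2])))
for z in (.45,.383):print(row((p,Rt),(np.array([.508,-.064,z]),down(np.radians(246.3)))))
E
```

```text
t: 2.97
ee_pos: [0.3954, -0.2636, 0.4506]
eef_rot: [-0.146, 0.147, 0.692, -0.691]
contact_force: [-0.4, -0.5, 0.1]
grip_width: 0.0471
[ 0.39536214 -0.2635995   0.45061572] -113.85556893155552
[-8.920e-02  4.000e-03 -9.124e-01  2.000e-04 -4.000e-04 -2.000e-04]
[-8.88e-02  2.72e-01 -9.12e-01  2.00e-04 -4.00e-04 -2.00e-04]
```

```bash
python3 -m pendant '[[-0.09,0,-0.91,0,0,0],[-0.09,0,-0.91,0,0,0],[-0.09,0,-0.91,0,0,0],[-0.09,0,-0.91,0,0,0],[-0.09,0,-0.91,0,0,0],[-0.09,0,-0.91,0,0,0],[-0.09,0,-0.91,0,0,0]]'
python3 - <<'E'
from h import *
p,Rt,s=fk(); print(p)
w=snap('wrist'); save(w,'w1.png'); print(proj(w,[[.508,-.064,.248],[.508,-.064,.204]]))
sc=snap('scene'); save(sc,'s1.png')
for q in (w,sc):
  r=spotter.landmark_of(q,'lamp_grip')[:1]
  if r: print(r, atz(q,*r[0]['location'],.228))
E
```

```text
t: 3.55
ee_pos: [0.5081, -0.0638, 0.4498]
eef_rot: [-0.143, 0.144, 0.693, -0.692]
contact_force: [-0.4, -0.6, -0.1]
grip_width: 0.0469
[ 0.50808016 -0.06376984  0.44977175]
[[320.83773453 270.62627373]
 [320.68658823 243.97350188]]
[{'location': [254.7, 319.2], 'score': 0.83}] [ 0.50969716 -0.06376821  0.228     ]
[{'location': [214.6, 287.2], 'score': 0.92}] [ 0.50086503 -0.05661728  0.228     ]
```

View pics/w1.png

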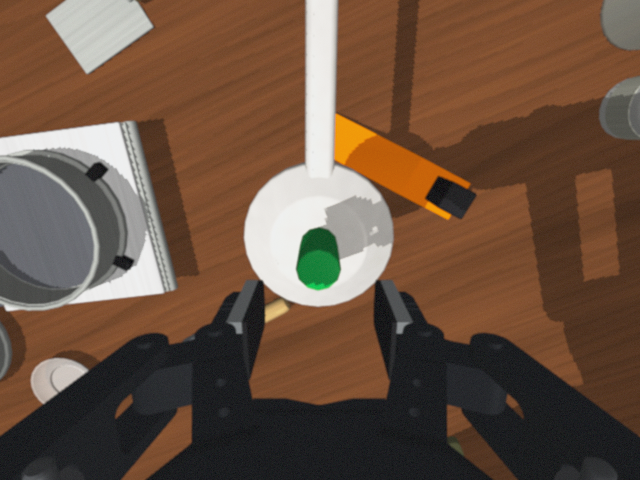

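```bash
python3 -m pendant '[[0,0.13,0,0,0,0],[0,0.27,0,0,0,0],[0,0.27,0,0,0,0],[0,0.27,0,0,0,0]]'
python3 - <<'E'
from h import *
p,Rt,s=fk(); print(p)
H=np.array([.748,-.170,p[2]])
for a in range(6,73,6):
  Q=R.from_euler('z',a,degrees=True).as_matrix()
  print(a,list(row((p,Rt),(H+Q@(p-H),Q@Rt))))
E
```

```text
t: 4.08
ee_pos: [0.5049, -0.0684, 0.381]
eef_rot: [0.148, -0.144, -0.692, 0.692]
contact_force: [0.3, 0.4, 0.5]
grip_width: 0.0471
[ 0.5048859  -0.06838795  0.38099152]
6 [np.float64(-0.0079), np.float64(0.0001), np.float64(0.11), np.float64(0.0001), np.float64(-0.0167), np.float64(0.0)]
12 [np.float64(-0.0273), np.float64(0.0001), np.float64(0.2186), np.float64(0.0002), np.float64(-0.0333), np.float64(0.0)]
18 [np.float64(-0.0579), np.float64(0.0001), np.float64(0.3246), np.float64(0.0003), np.float64(-0.05), np.float64(0.0001)]
24 [np.float64(-0.0995), np.float64(0.0001), np.float64(0.4268), np.float64(0.0003), np.float64(-0.0667), np.float64(0.0001)]
30 [np.float64(-0.1515), np.float64(-0.0001), np.float64(0.5241), np.float64(0.0004), np.float64(-0.0833), np.float64(0.0001)]
36 [np.float64(-0.2133), np.float64(-0.0003), np.float64(0.6155), np.float64(0.0005), np.float64(-0.1), np.float64(0.0001)]
42 [np.float64(-0.2844), np.float64(-0.0005), np.float64(0.6998), np.float64(0.0006), np.float64(-0.1167), np.float64(0.0002)]
48 [np.float64(-0.3639), np.float64(-0.0008), np.float64(0.7763), np.float64(0.0007), np.float64(-0.1333), np.float64(0.0002)]
54 [np.float64(-0.451), np.float64(-0.0012), np.float64(0.8441), np.float64(0.0008), np.float64(-0.15), np.float64(0.0002)]
60 [np.float64(-0.5447), np.float64(-0.0016), np.float64(0.9023), np.float64(0.0008), np.float64(-0.1667), np.float64(0.0002)]
66 [np.float64(-0.6439), np.float64(-0.002), np.float64(0.9505), np.float64(0.0009), np.float64(-0.1833), np.float64(0.0002)]
72 [np.float64(-0.7477), np.float64(-0.0025), np.float64(0.988), np.float64(0.001), np.float64(-0.2), np.float64(0.0003)]
```

```bash
python3 -m pendant '[[-0.002,0,0.055,0,-0.008,0],[-0.008,0,0.11,0,-0.0167,0],[-0.027,0,0.219,0,-0.0333,0],[-0.058,0,0.325,0,-0.05,0],[-0.1,0,0.427,0,-0.0667,0],[-0.152,0,0.524,0,-0.0833,0],[-0.213,0,0.616,0,-0.1,0],[-0.284,0,0.7,0,-0.1167,0],[-0.364,0,0.776,0,-0.1333,0],[-0.451,0,0.844,0,-0.15,0],[-0.545,0,0.902,0,-0.1667,0],[-0.594,0,0.926,0,-0.175,0],[-0.594,0,0.926,0,-0.175,0]]'
python3 - <<'E'
from h import *
p,Rt,s=fk(); print(p)
w=snap('wrist'); save(w,'w2.png')
H=np.array([.748,-.170,p[2]])
for a in range(5,51,5):
  Q=R.from_euler('z',a,degrees=True).as_matrix()
  print(a,row((p,Rt),(H+Q@(p-H),Q@Rt)))
E
```

```text
t: 5.17
ee_pos: [0.5509, -0.3431, 0.3848]
eef_rot: [-0.239, 0.236, -0.664, 0.668]
contact_force: [0.4, -0.7, -0.3]
grip_width: 0.0471
[ 0.55094592 -0.34306159  0.38478759]
5 [-0.0073  0.0006  0.0912 -0.     -0.0139  0.0001]
10 [-0.0224  0.0012  0.1815 -0.     -0.0278  0.0002]
15 [-0.0454  0.0018  0.2701 -0.     -0.0417  0.0003]
20 [-7.600e-02  2.400e-03  3.563e-01 -1.000e-04 -5.560e-02  4.000e-04]
25 [-1.141e-01  3.000e-03  4.395e-01 -1.000e-04 -6.940e-02  5.000e-04]
30 [-1.592e-01  3.600e-03  5.192e-01 -1.000e-04 -8.330e-02  6.000e-04]
35 [-2.111e-01  4.200e-03  5.945e-01 -1.000e-04 -9.720e-02  6.000e-04]
40 [-2.694e-01  4.700e-03  6.651e-01 -1.000e-04 -1.111e-01  7.000e-04]
45 [-3.336e-01  5.200e-03  7.303e-01 -1.000e-04 -1.250e-01  8.000e-04]
50 [-4.032e-01  5.700e-03  7.897e-01 -2.000e-04 -1.389e-01  9.000e-04]
```

View pics/w2.png

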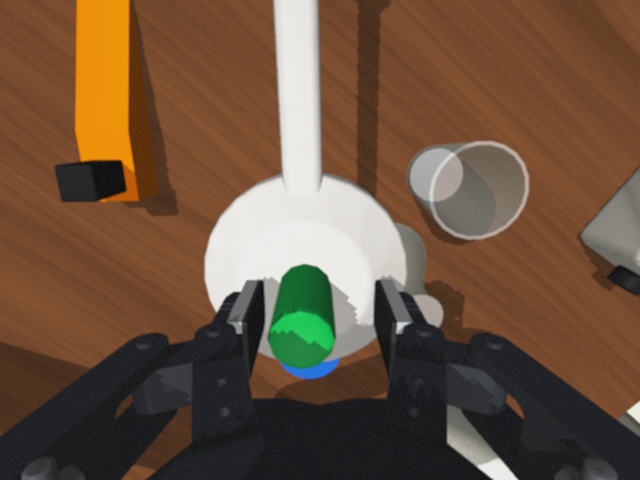

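```bash
python3 -m pendant '[[-0.007,0,0.091,0,-0.0139,0],[-0.022,0,0.18,0,-0.0278,0],[-0.045,0,0.27,0,-0.0417,0],[-0.076,0,0.356,0,-0.0556,0],[-0.114,0,0.44,0,-0.0694,0],[-0.135,0,0.48,0,-0.0765,0],[-0.159,0,0.52,0,-0.0833,0],[-0.159,0,0.52,0,-0.0833,0]]'
python3 -m pendant '[[-0.001,0,0.03,0,-0.005,0],[-0.003,0,0.06,0,-0.009,0]]'
python3 - <<'E'
from h import *
p,Rt,s=fk(); print(p,s['tau'])
H=np.array([.748,-.170,p[2]])
for a in (3,6,10,15,20):
  Q=R.from_euler('z',a,degrees=True).as_matrix()
  print(a,row((p,Rt),(H+Q@(p-H),Q@Rt)))
E
```

```text
t: 5.88
ee_pos: [0.6626, -0.4142, 0.3832]
eef_rot: [0.402, -0.402, 0.582, -0.581]
contact_force: [-0.6, 0.3, -0.2]
grip_width: 0.0468
t: 6.05
ee_pos: [0.668, -0.4152, 0.3824]
eef_rot: [0.412, -0.423, 0.58, -0.561]
contact_force: [-42.9, 18.3, 15.7]
grip_width: 0.047
[ 0.66798895 -0.41524503  0.38241693] [  6.13649234 -53.32447886 -41.82400703   3.64755034 -15.93728721
   0.07554267]
3 [-0.0009 -0.0017  0.054  -0.     -0.0083 -0.0003]
6 [-4.700e-03 -3.300e-03  1.079e-01 -1.000e-04 -1.670e-02 -5.000e-04]
10 [-1.410e-02 -5.500e-03  1.792e-01 -1.000e-04 -2.780e-02 -9.000e-04]
15 [-3.280e-02 -8.100e-03  2.672e-01 -2.000e-04 -4.160e-02 -1.300e-03]
20 [-5.910e-02 -1.070e-02  3.533e-01 -2.000e-04 -5.550e-02 -1.700e-03]
```

```bash
python3 -m pendant '[[0.001,0,-0.06,0,0.005,0],[0.001,0,-0.1,0,0.006,0],[0.001,0,-0.1,0,0.006,0],[0.001,0,-0.1,0,0.006,0]]'
python3 - <<'E'
from h import *
p,Rt,s=fk(); print(p)
sc=snap('scene'); save(sc,'s2.png'); w=snap('wrist'); save(w,'w3.png')
si=snap('side'); save(si,'d2.png')
E
```

```text
t: 6.38
ee_pos: [0.6521, -0.4113, 0.3841]
eef_rot: [-0.408, 0.407, -0.577, 0.579]
contact_force: [0.3, -0.0, 0.4]
grip_width: 0.0469
[ 0.65210933 -0.41126614  0.38406947]
```

View pics/s2.png

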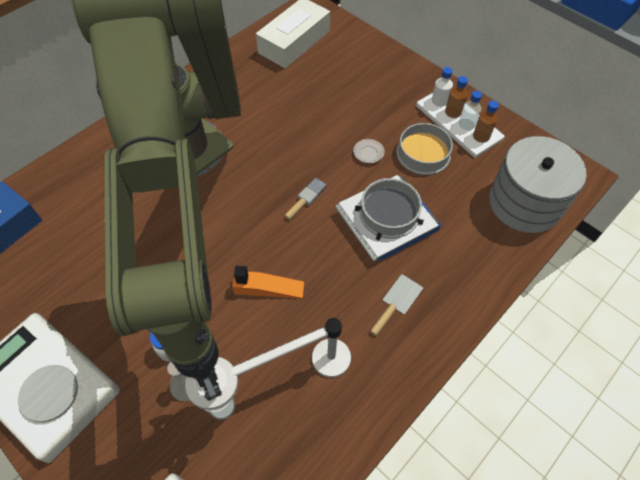

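View pics/w3.png

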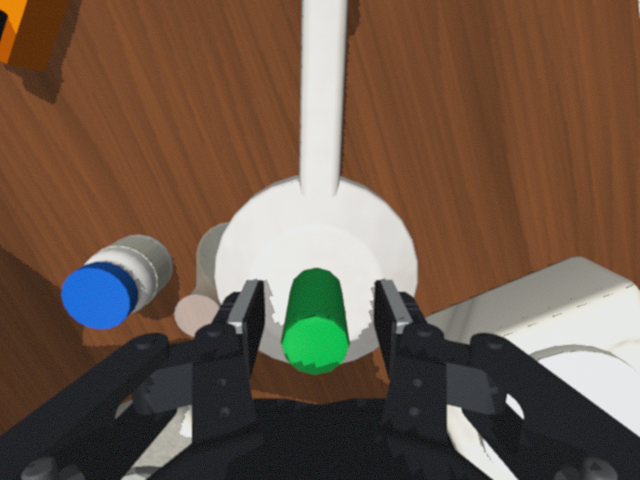

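```bash
python3 -m pendant '[[0,-0.15,0,0,0,0],[0,-0.28,0,0,0,0],[0,-0.28,0,0,0,0]]' 100
python3 - <<'E'
from h import *
p,Rt,s=fk(); print(p)
print(np.degrees(np.arctan2(Rt[1,2],Rt[0,2])))
print(row((p,Rt),(np.array([.463,-.183,.36]),down(np.radians(-50)))))
print(row((p,Rt),(np.array([.463,-.183,.44]),down(np.radians(-50)))))
E
```

```text
t: 6.78
ee_pos: [0.6543, -0.4124, 0.4606]
eef_rot: [-0.409, 0.406, -0.573, 0.582]
contact_force: [0.5, -0.2, 1.6]
grip_width: 0.0808
[ 0.6542632  -0.41236396  0.46062545]
-19.60705076705468
[-0.6089  0.3868 -1.0338 -0.0022  0.0844 -0.    ]
[-0.6078  0.0668 -1.0296 -0.0022  0.0844 -0.    ]
```

```bash
python3 -m pendant '[[-0.15,0,-0.25,0,0.02,0],[-0.3,0,-0.5,0,0.04,0],[-0.61,0.1,-1,0,0.084,0],[-0.61,0.2,-1,0,0.084,0],[-0.61,0.3,-1,0,0.084,0],[-0.61,0.38,-1,0,0.084,0],[-0.61,0.38,-1,0,0.084,0],[-0.61,0.38,-1,0,0.084,0],[-0.61,0.38,-1,0,0.084,0],[-0.61,0.38,-1,0,0.084,0],[-0.61,0.38,-1,0,0.084,0]]'
python3 - <<'E'
from h import *
p,Rt,s=fk(); print(p,np.round(Rt,3))
w=snap('wrist'); save(w,'w4.png')
for q in ('wedge','lip'): print(spotter.landmark_of(w,q)[:1])
sc=snap('scene'); si=snap('side');save(sc,'s4.png');save(si,'d4.png')
import pickle;pickle.dump((w,sc,si),open('v4.pkl','wb'))
c=np.array([.463,-.183]);u=np.array([np.cos(.698),np.sin(.698)])
print(proj(w,[[.463,-.183,.087],[*(c+.148*u),.005]]))
E
```

```text
t: 7.7
ee_pos: [0.4699, -0.1847, 0.3581]
eef_rot: [-0.244, 0.242, -0.663, 0.665]
contact_force: [1.0, -0.5, 0.6]
grip_width: 0.0853
[ 0.46987878 -0.18474177  0.35811138] [[-0.764  0.003  0.645]
 [-0.645 -0.002 -0.764]
 [-0.001 -1.     0.003]]
[{'location': [213.1, 312.1], 'score': 0.62}]
[]
[[310.50938499 239.41299491]
 [311.9955113   34.33671589]]
```

View pics/w4.png

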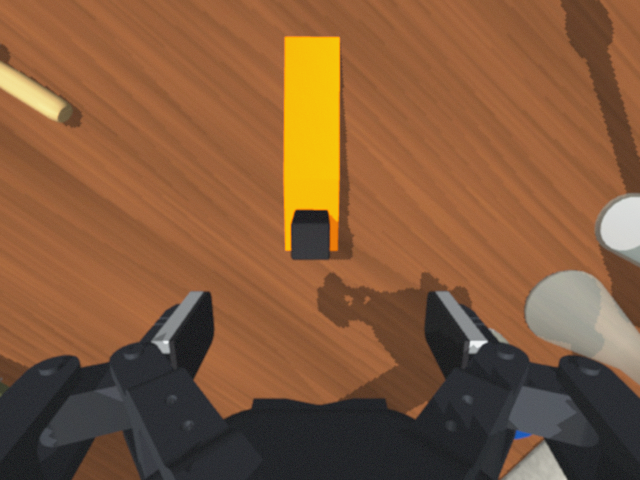

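View pics/s4.png

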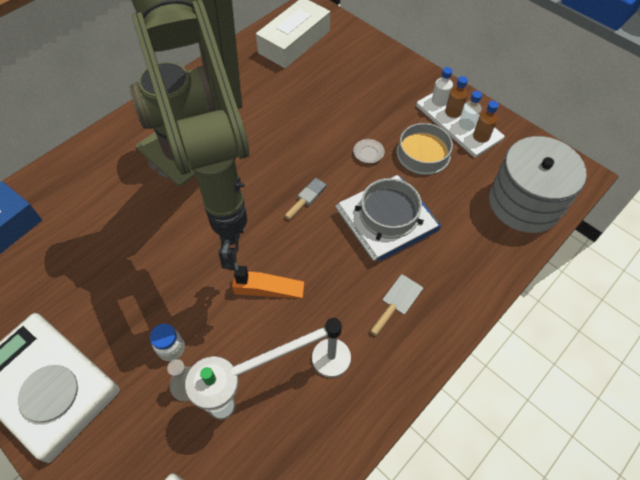

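Run:
```python
from h import *
p,Rt,s=fk()
for z in(.222,): print(row((p,Rt),(np.array([.461,-.1845,z]),down(np.radians(-50)))))
import cv2
for n,x,y in(('s4',330,170),('d4',295,195)):
    i=cv2.imread(f'pics/{n}.png'); c=i[y:y+96,x:x+128]; cv2.imwrite(f'pics/{n}c.png',cv2.resize(c,(768,576),interpolation=cv2.INTER_CUBIC))
```

```text
[ 2.490e-02  5.432e-01 -2.470e-02 -3.000e-04  3.000e-04 -1.000e-04]
```

View pics/s4c.png

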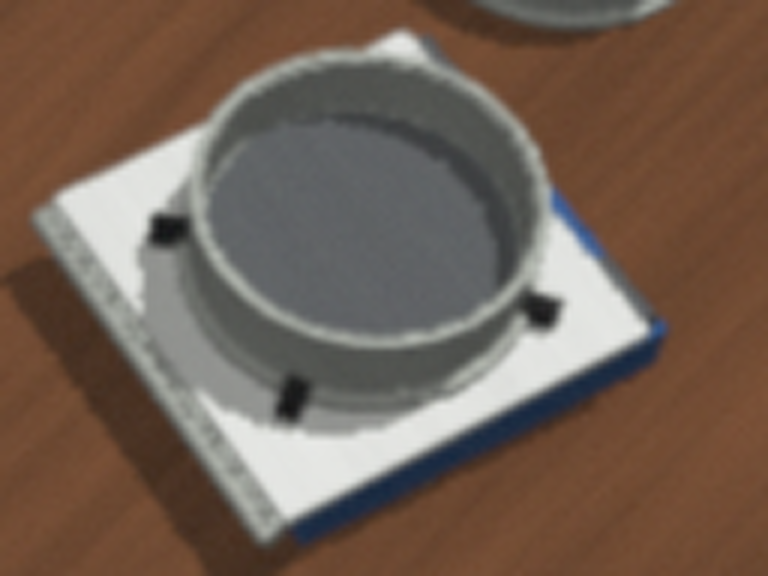

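View pics/d4c.png

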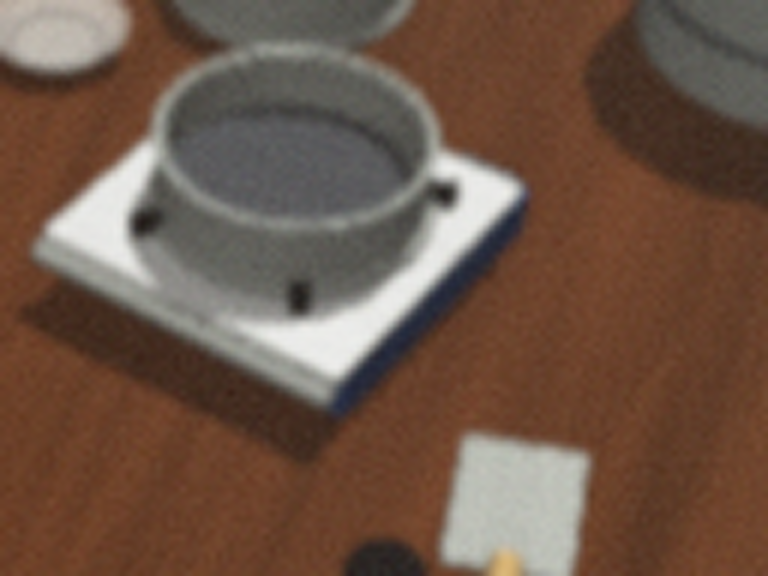

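Run:
```python
from h import *
import pickle
from scipy.optimize import least_squares
w,sc,si=pickle.load(open('v4.pkl','rb'))
obs=[(sc,330,170,[((-95,95),(57,193)),((-95,-95),(287,522)),((95,-95),(652,328)),((95,95),(405,28))]),
     (si,295,195,[((-95,95),(45,232)),((-95,-95),(328,380)),((95,-95),(525,187))])]
for sel in ([0],[1],[0,1]):
  def f(v,full=False):
    r=[]
    c,s=np.cos(v[2]),np.sin(v[2])
    for i in sel:
      p,ox,oy,L=obs[i]
      for (a,b),(u,q) in L:
        a,b=a/1e3+v[3],b/1e3
        X=[v[0]+c*a-s*b,v[1]+s*a+c*b,.044]
        r+=list(proj(p,X)[0]-[ox+u/6,oy+q/6])
    return np.array(r+[v[3]*100])
  o=least_squares(f,[.6,.2,1.28,0]); print(sel,np.round(o.x,4),np.degrees(o.x[2]),np.round(f(o.x),1))
  v=o.x; u=np.array([np.cos(v[2]),np.sin(v[2])]); print('lip',v[:2]-.1*u)
# lip outer edge (x=-106, z~.032)
print(atz(sc,170+215/6,330+38/6,.034),atz(sc,170+545/6,330+270/6,.034))
print(atz(si,195+255/6,295+35/6,.032),atz(si,195+405/6,295+325/6,.032))
```

```text
[0] [ 0.5962  0.2094  1.2872 -0.    ] 73.7499201245489 [-0.7  0.4  0.  -0.3  0.4  0.2  0.4 -0.3 -0. ]
lip [0.56822412 0.11342633]
[1] [0.5961 0.2042 1.2719 0.    ] 72.87631821401493 [-0.7 -0.6  0.8  0.1 -0.1  0.5  0. ]
lip [0.56670052 0.10858959]
[0, 1] [ 0.596   0.2082  1.2818 -0.    ] 73.44431793148678 [-1.   0.4 -0.7 -0.1 -0.1  0.7  0.3 -0.  -0.3 -1.1  1.5 -0.9  0.1 -0.5
 -0. ]
lip [0.56750041 0.1122966 ]
[0.47648795 0.13773671 0.034     ] [0.66053136 0.08249059 0.034     ]
[0.47744311 0.13252985 0.032     ] [0.65776937 0.07873494 0.032     ]
```

```bash
python3 -m pendant '[[0.025,0,-0.025,0,0,0],[0.025,0.15,-0.025,0,0,0],[0.025,0.3,-0.025,0,0,0],[0.025,0.43,-0.025,0,0,0],[0.025,0.5,-0.025,0,0,0],[0.025,0.54,-0.025,0,0,0],[0.025,0.54,-0.025,0,0,0],[0.025,0.54,-0.025,0,0,0]]'
python3 - <<'E'
from h import *
p,Rt,s=fk(); print(p)
w=snap('wrist'); save(w,'w5.png')
E
```

```text
t: 8.62
ee_pos: [0.4593, -0.1836, 0.2219]
eef_rot: [0.242, -0.243, 0.665, -0.664]
contact_force: [-0.9, 0.4, 0.1]
grip_width: 0.0853
[ 0.45928961 -0.18357656  0.22187519]
```

View pics/w5.png

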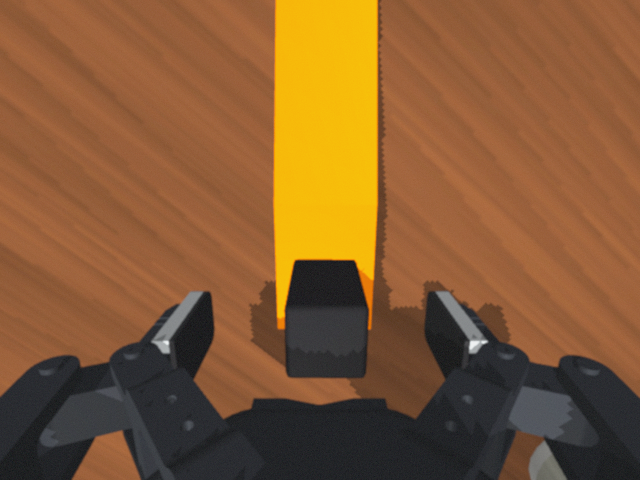

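```bash
python3 -m pendant '[[0,0,0,0,0,0],[0,0,0,0,0,0],[0,0,0,0,0,0],[0,0,0,0,0,0],[0,0,0,0,0,0],[0,0,0,0,0,0],[0,0,0,0,0,0],[0,0,0,0,0,0]]' 0
python3 - <<'E'
from h import *
p,Rt,s=fk(); print(p,s['grip_width'],s['contact_force'])
Q=R.from_euler('z',33.4,degrees=True).as_matrix()
print('rotated pre', row((p,Rt),(np.array([.5144,-.0696,p[2]]),down(np.radians(-16.6)))))
print('rotated pre', row((p,Rt),(np.array([.5144,-.0696,p[2]]),Q@Rt)))
print(np.degrees(np.arctan2(Rt[1,2],Rt[0,2])))
E
```

```text
t: 9.33
ee_pos: [0.4599, -0.1835, 0.2228]
eef_rot: [-0.243, 0.243, -0.664, 0.664]
contact_force: [0.2, -0.2, 5.7]
grip_width: 0.0272
[ 0.45993802 -0.18354425  0.22279782] 0.02716946708928715 [ 0.19981818 -0.218853    5.71371945]
rotated pre [-4.604e-01 -1.000e-04 -2.078e-01 -2.000e-04 -9.230e-02 -0.000e+00]
rotated pre [-4.604e-01 -1.000e-04 -2.078e-01 -0.000e+00 -9.280e-02  1.000e-04]
-49.83611446172163
```

```bash
python3 -m pendant '[[0,-0.02,0,0,0,0],[-0.08,-0.02,-0.035,0,-0.015,0],[-0.16,-0.02,-0.07,0,-0.03,0],[-0.23,-0.02,-0.105,0,-0.046,0],[-0.31,-0.02,-0.14,0,-0.062,0],[-0.39,-0.02,-0.175,0,-0.077,0],[-0.46,-0.02,-0.208,0,-0.0925,0],[-0.46,-0.02,-0.208,0,-0.0925,0],[-0.46,-0.012,-0.208,0,-0.0925,0],[-0.46,-0.004,-0.208,0,-0.0925,0],[-0.46,0,-0.208,0,-0.0925,0],[-0.46,0,-0.208,0,-0.0925,0]]'
python3 - <<'E'
from h import *
p,Rt,s=fk(); print(p,s['grip_width'],s['contact_force'],np.degrees(np.arctan2(Rt[1,2],Rt[0,2])))
w=snap('wrist'); save(w,'w6.png');sc=snap('scene'); si=snap('side');save(sc,'s6.png');save(si,'d6.png')
import pickle;pickle.dump((w,sc,si),open('v6.pkl','wb'))
for q in ('lip','sieve_table','wedge'):
  for k in (w,sc,si): print(q,spotter.landmark_of(k,q)[:1])
v=[.597,.208];u=np.array([.285,.9585]);n=np.array([-u[1],u[0]])
print(proj(w,[[*(np.array(v)-.095*u+.095*n),.044],[*(np.array(v)-.095*u-.095*n),.044],[*(np.array(v)-.095*u),.044]]))
for n,x,y in(('s6',240,170),('d6',240,195)):
    i=cv2.imread(f'pics/{n}.png'); c=i[y:y+150,x:x+200]; cv2.imwrite(f'pics/{n}c.png',cv2.resize(c,(800,600),interpolation=cv2.INTER_CUBIC))
print(sense()['t'])
E
```

```text
t: 10.33
ee_pos: [0.5135, -0.0699, 0.2227]
eef_rot: [0.422, -0.422, 0.568, -0.567]
contact_force: [-0.8, 2.2, 5.2]
grip_width: 0.0271
[ 0.51347412 -0.06988255  0.22272596] 0.027055311064847164 [-0.79191769  2.21389708  5.22258605] -16.692909558704038
lip []
lip [{'location': [232.7, 352.7], 'score': 0.67}]
lip []
sieve_table []
sieve_table [{'location': [224.5, 384.9], 'score': 0.56}]
sieve_table [{'location': [238.9, 337.6], 'score': 0.78}]
wedge [{'location': [255.9, 319.3], 'score': 0.87}]
wedge [{'location': [270.9, 290.6], 'score': 0.93}]
wedge [{'location': [292.0, 287.4], 'score': 0.95}]
[[   7.78989077 -299.17718537]
 [ 639.07971841 -301.70564165]
 [ 322.96193085 -300.43951955]]
10.9333
```

View pics/w6.png

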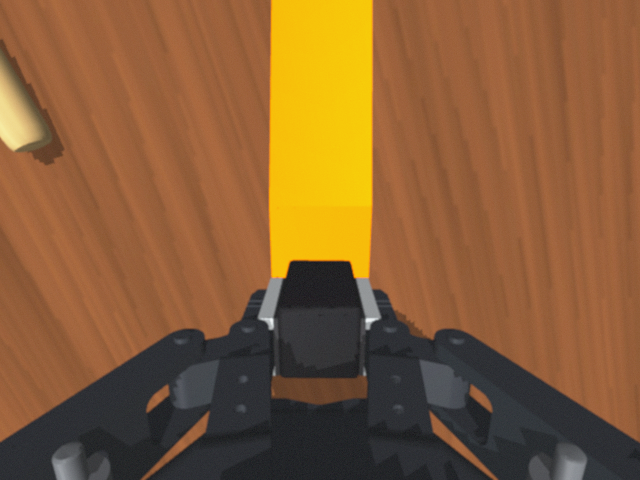

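View pics/s6c.png

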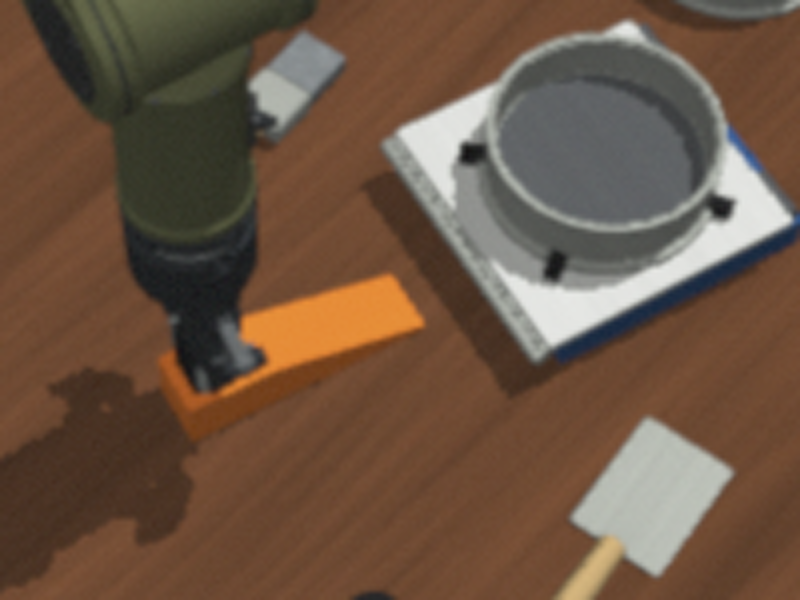

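View pics/d6c.png

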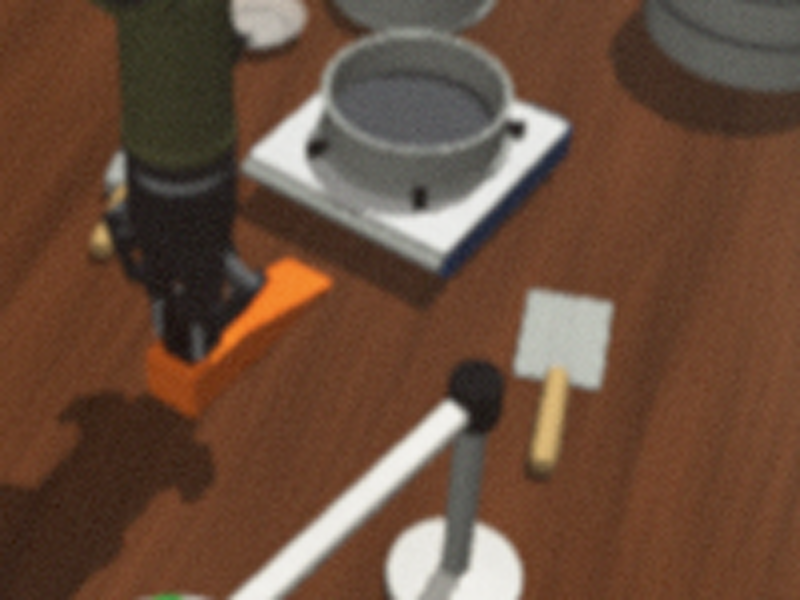

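```bash
python3 -m pendant '[[-0.04,0,0,0,0,0],[-0.1,0,0,0,0,0],[-0.16,0,0,0,0,0],[-0.22,0,0,0,0,0],[-0.28,0,0,0,0,0],[-0.33,0,0,0,0,0],[-0.37,0,0,0,0,0],[-0.38,0,0,0,0,0],[-0.38,0,0,0,0,0]]'
python3 - <<'E'
from h import *
p,Rt,s=fk(); print(p,s['grip_width'],s['contact_force'],np.degrees(np.arctan2(Rt[1,2],Rt[0,2])))
w=snap('wrist'); save(w,'w7.png');sc=snap('scene');save(sc,'s7.png')
E
```

```text
t: 11.68
ee_pos: [0.5416, 0.0217, 0.2228]
eef_rot: [-0.423, 0.422, -0.566, 0.567]
contact_force: [0.3, 1.0, 5.5]
grip_width: 0.0273
[0.54163643 0.02169844 0.22281788] 0.027345713394755337 [0.2810029  1.00584283 5.47257171] -16.56254811069588
```

View pics/w7.png

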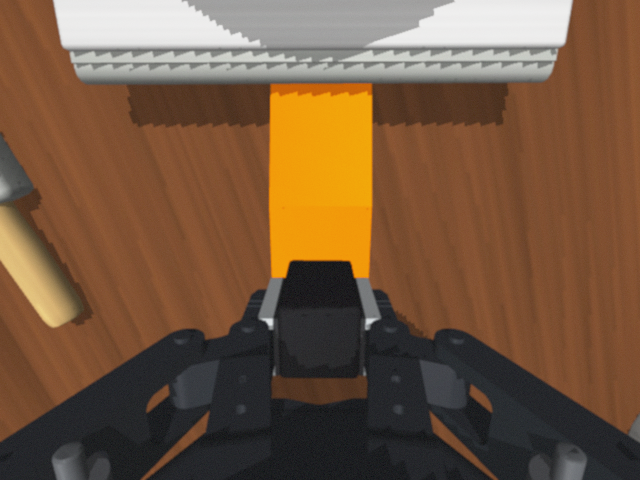

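View pics/s7.png

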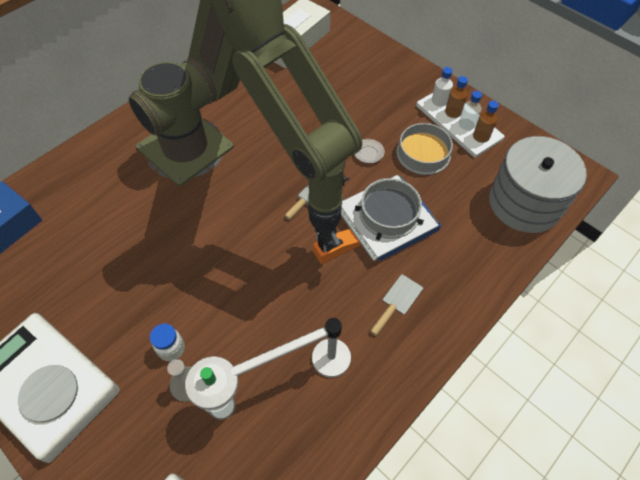

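Run:
```python
from h import *
p,Rt,s=fk(); w=snap('wrist')
# wedge pose estimate: post top-face: front/back edges rows 307 & 377 cols..., crease (x=38,z=41) row 207
u=-Rt[:,0]; u[2]=0; u/=np.linalg.norm(u); n=np.array([-u[1],u[0],0])
o=np.array([p[0],p[1],0])
for dx in(-.003,0,.003):
  b=o+dx*u
  print(dx,'crease',proj(w,b+.038*u+[0,0,.041])[0],'backtop',proj(w,b-.014*u+[0,0,.087])[0],'fronttop',proj(w,b+.014*u+[0,0,.087])[0])
th=np.linspace(0,2*np.pi,90)
for d in(.085,.09,.095,.1,.105):
  c=o+d*u+[0,0,.032]
  ring=np.array([c+.006*np.cos(t)*u+[0,0,.006*np.sin(t)] for t in th])
  print(d,'lip bottom-most row',proj(w,ring)[:,1].max(), 'deckedge',proj(w,o+(d+.005)*u+[0,0,.044])[0], proj(w,c+.095*n)[0],proj(w,c-.095*n)[0])
```

```text
-0.003 crease [319.61077388 215.36554383] backtop [319.86643261 390.37093587] fronttop [319.96526302 319.04584508]
0 crease [319.61746981 208.59391836] backtop [319.87643216 383.15434255] fronttop [319.97663147 310.84132819]
0.003 crease [319.62423838 201.7488439 ] backtop [319.8865662  375.84069234] fronttop [319.98816306 302.51907849]
0.085 lip bottom-most row 109.30957678077955 deckedge [319.77283038  77.36634038] [92.72581102 94.04320404] [546.22502431  94.30474868]
0.09 lip bottom-most row 96.75977890994969 deckedge [319.78718619  63.11308758] [90.6163859  81.17302492] [548.35162289  81.45819054]
0.095 lip bottom-most row 84.00087243949052 deckedge [319.80183873  48.56522268] [88.46714876 68.05994174] [550.51829095  68.36957692]
0.1 lip bottom-most row 71.00278704945865 deckedge [319.8167973   33.71351591] [86.27696177 54.69701236] [552.72617175  55.03200152]
0.105 lip bottom-most row 57.79285576954107 deckedge [319.83207158  18.54834791] [84.04464333 41.07702755] [554.97645244  41.4382928 ]
```

```bash
python3 -m pendant '[[-0.012,0,0,0,0,0],[-0.024,0,0,0,0,0],[-0.036,0,0,0,0,0],[-0.048,0,0,0,0,0],[-0.06,0,0,0,0,0],[-0.07,0,0,0,0,0],[-0.07,0,0,0,0,0]]'; python3 -m pendant '[[-0.01,0,0,0,0,0],[-0.02,0,0,0,0,0],[-0.028,0,0,0,0,0],[-0.028,0,0,0,0,0],[-0.028,0,0,0,0,0]]'
python3 - <<'E'
from h import *
p,Rt,s=fk(); print(p,s['grip_width'],s['contact_force'],np.degrees(np.arctan2(Rt[1,2],Rt[0,2])))
w=snap('wrist'); save(w,'w8.png');sc=snap('scene');save(sc,'s8.png');si=snap('side');save(si,'d8.png')
u=-Rt[:,0]; u[2]=0; u/=np.linalg.norm(u)
o=np.array([p[0],p[1],0])
th=np.linspace(0,2*np.pi,90)
for d in(.065,.07,.075):
 for h in (0,.005):
  c=o+d*u+[0,0,.032+h]
  ring=np.array([c+.006*np.cos(t)*u+[0,0,.006*np.sin(t)] for t in th])
  print(d,h,'lip row',proj(w,ring)[:,1].max(), 'deckedge',proj(w,o+(d+.005)*u+[0,0,.044+h])[0])
E
```

```text
t: 12.42
ee_pos: [0.5458, 0.0363, 0.2228]
eef_rot: [-0.422, 0.424, -0.566, 0.568]
contact_force: [-1.4, -9.5, 7.6]
grip_width: 0.0271
t: 12.83
ee_pos: [0.5476, 0.0428, 0.2228]
eef_rot: [-0.422, 0.424, -0.566, 0.568]
contact_force: [-2.0, -10.3, 7.8]
grip_width: 0.0278
[0.54763799 0.04280469 0.22278395] 0.02783632232058757 [ -2.02178864 -10.25326479   7.80097201] -16.57078423573265
0.065 0 lip row 155.40984865323802 deckedge [320.32006159 129.45031722]
0.065 0.005 lip row 156.32506816913346 deckedge [320.36707111 129.55253983]
0.07 0 lip row 143.63497853834735 deckedge [320.33956401 116.21539634]
0.07 0.005 lip row 144.18074357010147 deckedge [320.38774932 115.85185497]
0.075 0 lip row 131.64913913008468 deckedge [320.35946142 102.7124254 ]
0.075 0.005 lip row 131.81419921305988 deckedge [320.40886126 101.86379673]
```

View pics/w8.png

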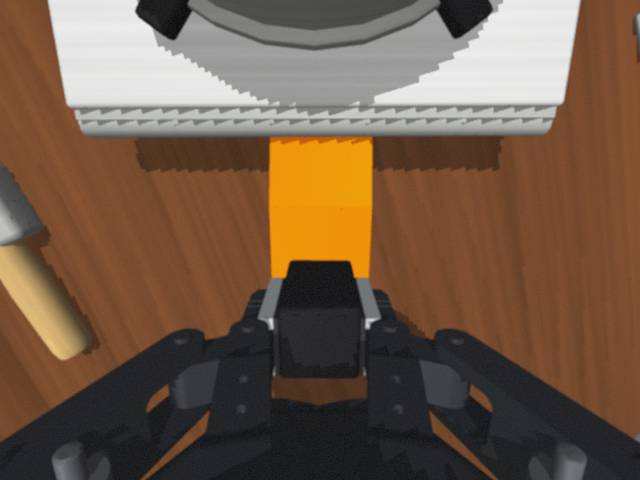

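View pics/d8.png

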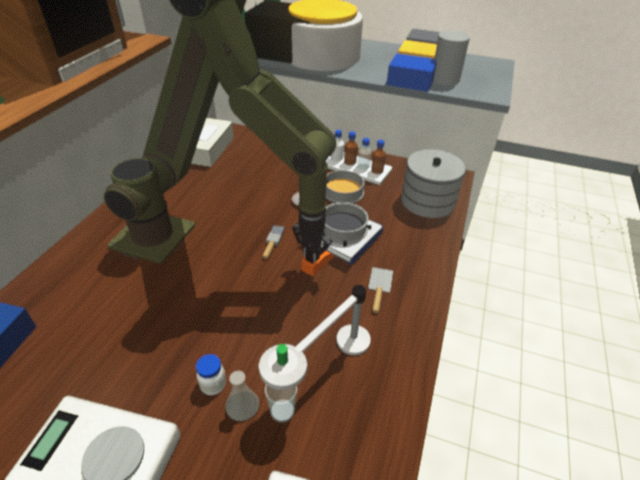

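```bash
python3 -m pendant '[[-0.005,0,0,0,0,0],[-0.008,0,0,0,0,0],[-0.008,0,0,0,0,0],[-0.008,0,0,0,0,0],[-0.008,0,0,0,0,0],[-0.008,0,0,0,0,0]]'
python3 - <<'E'
from h import *
p,Rt,s=fk(); print(p,s['grip_width'],s['contact_force'])
w=snap('wrist'); save(w,'w9.png');si=snap('side'); save(si,'d9.png');sc=snap('scene');save(sc,'s9.png')
a=cv2.imread('pics/d6.png')[200:270,290:400]; b=cv2.imread('pics/d9.png')[200:270,290:400]
cv2.imwrite('pics/cmp.png',np.vstack([cv2.resize(a,(440,280)),cv2.resize(b,(440,280))]))
u=-Rt[:,0]; u[2]=0; u/=np.linalg.norm(u); n=np.array([-u[1],u[0],0])
o=np.array([p[0],p[1],0])
for h in(0,.005,.01):
  for d in (.07,.075,.08): 
    e=proj(w,[o+d*u+.095*n+[0,0,.044+h],o+d*u-.095*n+[0,0,.044+h]]); print(h,d,e.ravel().round(1),(e[1]-e[0])[0])
E
```

```text
t: 13.48
ee_pos: [0.5481, 0.0445, 0.2228]
eef_rot: [-0.422, 0.424, -0.566, 0.568]
contact_force: [-2.0, -12.2, 8.2]
grip_width: 0.0273
[0.54810517 0.04450309 0.22278196] 0.027275338331147998 [ -2.03422014 -12.15926697   8.19804313]
0 0.07 [ 80.9 129.2 559.8 129.4] 478.9055024895055
0 0.075 [ 78.6 115.9 562.3 116.1] 483.7146259767712
0 0.08 [ 76.1 102.4 564.7 102.6] 488.6213147265345
0.005 0.07 [ 72.6 129.3 568.3 129.5] 495.62786833514434
0.005 0.075 [ 70.1 115.5 570.9 115.8] 500.78051093534157
0.005 0.08 [ 67.5 101.6 573.5 101.8] 506.0414147667572
0.01 0.07 [ 63.7 129.4 577.3 129.6] 513.5603065476611
0.01 0.075 [ 61.  115.2 580.1 115.4] 519.0946342603276
0.01 0.08 [ 58.2 100.6 582.9 100.9] 524.7495415680805
```

View pics/w9.png

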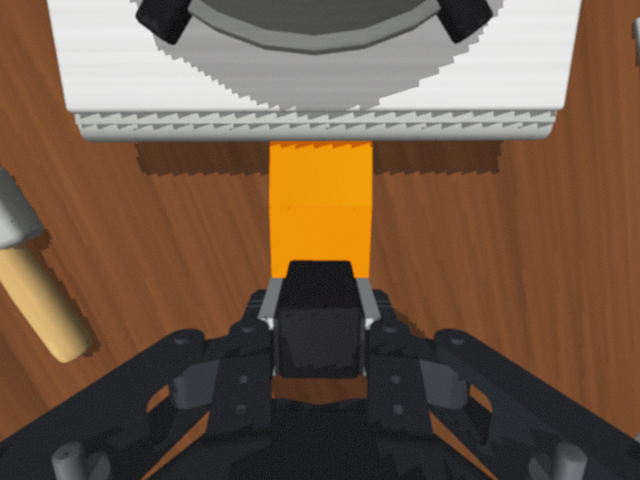

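View pics/cmp.png

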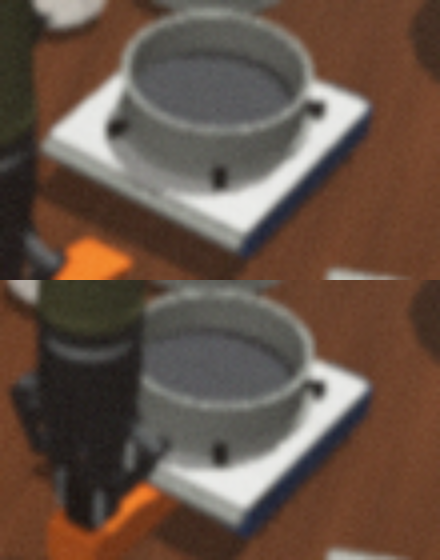

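Run:
```python
from h import *
print(order.job_done()); s=sense(); print(s['t'],s['contact_force'],s['grip_width'],s['ee_pos'])
```

```text
the job is handed in; nothing more can be done
None
the job is handed in; nothing more can be done
```

I swung the lamp aside, then slid the orange wedge thin end first under the lip. I handed the job in at about 13.6 s with the gripper still holding the post. No verdict came back.

- **Lamp:** I pushed the knob round with the part-open fingers through about 92°, until the force jumped to about 45 N, which I took as the end stop. The starting angle isn't known. If that was the stop, the lamp is at about 1.9 rad, which needs a start of about 0.29 rad, just inside the given range. The later pictures show it staying there.
- **Wedge and deck:** The last wrist picture shows the wedge centred and square to the lip. The distance from the wedge's origin to the lip gives about 5 mm of lift. The deck's apparent width gave about 4 mm, or about 5 mm after correcting for a small offset seen before the lift. The deck tilt itself was not read directly.
- **Forces:** The tool felt about 12 N back along the insertion direction and 8 N upward, and the grip held at 27 mm. About 5 N of that upward force was there from the moment I gripped, because the fingers press down on the wedge.
- **Surroundings:** The pictures show the gripper clear of the deck and sieve, and none of the lab things look moved. I checked this only by eye.

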